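# Pair the kitchen canisters with their lids

### The arm

A 7-joint arm with a two-finger parallel gripper is mounted at the origin on the work surface. World frame = base frame: x ahead of the robot, y to its left, z up, the work surface at z = 0. Lengths are in mm, angles in rad, forces in N, time in s.
With the tool pointing down it reaches from about 350 to 900 mm from the base axis. Payload 8.1 kg.
Tool frame: the origin (TCP) lies midway between the tips of the shut fingers; the grasp point (between the pads) lies 19 mm behind it (env.grip_depth is the distance from the TCP to the grasp point, in mm); z points along the fingers, y is the line along which they close (so a half turn about z gives the same grasp; the last joint's range is limited). The gripper opens to 92 mm and grips with 3 to 60 N. Pads are 19 mm wide; open, the fingers measure 130 mm over their backs; the gripper's body (75 mm by 190 mm) begins 47 mm behind the grasp point.
Start: joints at [1.207, 0.434, 0.025, 1.573, -0.012, 1.134, -0.075], TCP at [161.134, -603.886, 205.842] pointing down, gripper open.
Joint ranges: [-2.62, 2.62], [-0.44, 2.09], [-1.27, 1.32], [0.08, 2.57], [-1.32, 4.46], [0.12, 2], [-2.74, 2.74]. Speed limits (rad/s): [2.22, 2.22, 3.01, 3.01, 3.14, 3.14, 3.14].

### API

Orientations are given as a unit quaternion [x, y, z, w].
In Python, from bench import env, optics gives the robot as it stands.
- The arm moves only by the shell command python3 -m inch 'ROWS' [OPENING]. ROWS is a JSON object of lists of equal length, an entry for each row: "slide": the shift along the world's x, y, z in m, a list of three; "yaw": the turn about the world's z in degrees. In form: {"slide": [[x, y, z], ...], "yaw": [yaw, ...]}. A call has 1 to 5 rows; each row is the pose to reach, as a shift and turn from the pose commanded when the call began; what a row does not reach only later rows make up. A row lasts 1/12 s, in which the tool goes at most 41.7 mm and 7.16 degrees, less where a joint would pass 70% of its speed; a pose out of reach is approached as far as the arm can. A call with a gripper value outside its range is refused whole. OPENING is the closure, from 0 (fully open) to 1 (shut), set as the call begins (- or left out, the last holds). The fingers move at their own pace and stop on an object; the grip force is fixed at half the most. Time passes only in rows, so rows that repeat a pose let the fingers close. It gives the time, the measured TCP pose, the force, the opening and the grip force at its end, in the units of the state.
- env.read_state(): the state, without advancing time (a new reading comes with each control period).
- optics.camera(name): name is "side" or "top"; returns a dict with "image" (480x640x3 uint8, red, green, blue), "K" (3x3 intrinsics, pixels), "k1" (the pictures are not rectified: a ray, as slopes to the right and down, at radius r is drawn at 1 + k1 r^2 times it, then the intrinsics apply), "R" (3x3) and "t" (3): a world point X has camera coordinates R X + t. Camera axes: x right, y down, z forward; pixel columns grow to the right and rows downward; lengths in mm; the calibration is good to about 2 mm. A picture is of the moment at which its call begins. There is no depth.
- env.job_done(): hands the job in; it is judged then, once.
The state is a dict: "t": time; "q": joint angles; "qvel": joint speeds; "effort": joint torques, N m; "tcp_pos": TCP position; "eef_rot": TCP orientation; "wrist_force": force on the tool from outside, world axes, zero at the start; "wrist_torque": the same for the moment, N m; "grip_width": finger opening in mm; "finger_force": force on a finger pad.
Only numpy, scipy, OpenCV 4.12 (cv2) and the standard library are available. Lean on these libraries where they do the work, as an engineer would, in place of code of your own. Each camera call takes 0.05 s, during which the arm holds its last target. There are 200 camera calls.

### The job

Put the red square lid on the red square canister and the yellow round lid on the yellow round canister, lowering each gently until it sits fully home and level, and lay the small white lid, which has no canister, flat in the metal draining tray, grip up; any order will do. The lids are ceramic: set them down, do not drop them. Leave the canisters standing where they are, and do not disturb the oil bottle, the mug or the shaker.

Things in the scene. Friction and masses are not known exactly. Their poses are not given: they have to be found in the camera images.
- red_canister: Loose red square open-topped canister, 90 x 90 mm outside, 95 mm high, walls 4 mm (mouth 82 x 82 mm), about 0.6 kg; origin at the centre of its underside, z up, x and y along its sides. Any yaw.
- yellow_canister: Loose yellow round open-topped canister, 90 mm outside diameter, 95 mm high, walls 4 mm (mouth 82 mm), about 0.6 kg; origin at the centre of its underside, z up.
- red_lid: Red square lid, 0.16 kg. Origin: centre of underside, z up, x and y along its sides. Plug 76 x 76 mm (lowest 5 mm: 73 x 73), 10 mm deep; above it a plate 92 x 92 mm, 6 mm thick, that rests on the rim. Above it a pale wooden bar grip, 46 mm along x, 14 mm along y, 16 to 46 mm above the origin. Starts grip up, any yaw. Home: origin 85 mm above the canister's, in any of four square turns.
- yellow_lid: Yellow round lid, 0.16 kg. Origin: centre of underside, z up. Plug 76 mm across (73 at its lower edge), 10 mm deep; above it a plate 92 mm across, 6 mm thick, that rests on the rim. Above it a pale wooden bar grip, 46 mm along x, 14 mm along y, 16 to 46 mm above the origin. Starts grip up, any yaw. Home: origin 85 mm above the canister's, any yaw.
- white_lid: Small spare white round lid, 0.11 kg. Origin: centre of underside, z up. Plug 56 mm across, 10 mm deep; above it a plate 70 mm across, 6 mm thick. Above it a pale wooden bar grip, 46 mm along x, 14 mm along y, 16 to 46 mm above the origin. Starts grip up, any yaw. It belongs in the tray.
- tray: Fixed open metal draining tray on the left or right of the worktop, 200 mm (x) by 150 mm (y), 30 mm high, walls and floor 4 mm thick (inside 192 x 142 mm); origin at the centre of its underside, z up.
- oil_bottle: Bystander: loose green oil bottle, 60 mm diameter, 160 mm high, on the other side from the tray; origin at the centre of its underside.
- mug: Bystander: loose blue mug, 80 mm diameter, 90 mm high, beyond the canisters; origin at the centre of its underside.
- shaker: Bystander: loose dark wooden shaker, 42 mm diameter, 75 mm high; origin at the centre of its underside.
Not all that is in view belongs to the job. There is more than one size of the white_lid; the one meant has the size given above.

How it is judged (in metres and radians):
At the end, for the whole second after the job is handed in: Red and yellow lids on their canisters: centred within 7 mm, origin 85 (+-3.5) mm above the canister's, level within 0.05 rad. White lid flat, grip up, on the tray floor. Canisters upright; canisters, bottle, mug and shaker within 40 mm of their starts; all at rest (horizontal distance between red_lid and red_canister below 0.007 m and z of red_lid in the frame of red_canister between 0.081 and 0.0885 m and angle between each of red_lid, yellow_lid, red_canister, yellow_canister's own z axis and vertical below 0.05 rad and horizontal distance between yellow_lid and yellow_canister below 0.007 m and z of yellow_lid in the frame of yellow_canister between 0.081 and 0.0885 m and x of white_lid in the frame of tray between -0.075 and 0.075 m and y of white_lid in the frame of tray between -0.05 and 0.05 m and z of white_lid in the frame of tray below 0.01 m and angle between white_lid's own z axis and vertical below 0.1 rad and distance of each of red_canister, yellow_canister, oil_bottle, mug, shaker from where it was at the start of the episode below 0.04 m and linear speed of each of red_lid, yellow_lid, white_lid, red_canister, yellow_canister below 0.02 m/s); the robot touches nothing.
It fails at once if a canister, the bottle, the mug or the shaker tipped (over 0.35 rad) (angle between any of red_canister, yellow_canister, oil_bottle, mug, shaker's own z axis and vertical above 0.35 rad).
It fails at once if the bottle, the mug or the shaker pushed over 40 mm away (distance of any of oil_bottle, mug, shaker from where it was at the start of the episode above 0.04 m).
It fails at once if a lid dropped (falling faster than 0.5 m/s with no finger on it: about 13 mm) ((linear speed of red_lid above 0.5 m/s and contact force between the fingers and red_lid below 0.1 N) or (linear speed of yellow_lid above 0.5 m/s and contact force between the fingers and yellow_lid below 0.1 N) or (linear speed of white_lid above 0.5 m/s and contact force between the fingers and white_lid below 0.1 N)).
It fails at once if a lid slammed or pressed (over 80 N) into its canister or the tray (contact force between red_lid and red_canister above 80 N or contact force between yellow_lid and yellow_canister above 80 N or contact force between white_lid and tray above 80 N).
It also fails if it takes over 72 s, if anything falls off the work surface, if the arm or the gripper's body presses on something with over 40 N, if the wrist force passes 120 N, or if a joint passes its speed limit or range.

## Working session

There is one attempt and no reset: what is moved stays moved. The work goes in short steps, Python scripts to look and compute and a shell command to move; the robot and the scene stay as the last step left them, time stands still between calls to the robot, and variables do not carry over. Pictures are saved under pics/ and viewed, at most 10 in all, crops included, and the job is handed in when it is done.

```bash
ls; mkdir -p pics
python3 - <<'E'
from bench import env, optics
import cv2, pickle
s=env.read_state(); print({k:s[k] for k in('t','tcp_pos','eef_rot','grip_width','wrist_force')})
for n in("top","side"):
    c=optics.camera(n); pickle.dump(c,open(f'{n}0.pkl','wb')); cv2.imwrite(f'pics/{n}0.png',c['image'][:,:,::-1]); print(n,c['K'],c['k1'],c['R'],c['t'])
E
```

```text
pics
{'t': 0.0, 'tcp_pos': array([ 160.9785947 , -603.33068533,  205.03654688]), 'eef_rot': array([ 9.91513278e-01,  1.30002925e-01, -1.63988532e-04, -7.94572102e-04]), 'grip_width': 91.74685104039737, 'wrist_force': array([-0.45693396,  0.0626521 ,  0.89744638])}
top [[543.67998101   0.         323.10996064]
 [  0.         543.67998101 237.59469026]
 [  0.           0.           1.        ]] -0.014111744770320959 [[ 0.02099662 -0.99977768 -0.00192981]
 [-0.99711532 -0.02079981 -0.0729959 ]
 [ 0.07293953  0.00345691 -0.99733037]] [ -31.49970137  572.7607268  1086.99290865]
side [[528.35374525   0.         322.34912016]
 [  0.         528.35374525 250.23981268]
 [  0.           0.           1.        ]] 0.0036427103904308686 [[ 0.92537187 -0.37903979 -0.00396758]
 [-0.30064592 -0.72752914 -0.61669553]
 [ 0.23086561  0.57186553 -0.78719177]] [-544.14338314  187.91304341 1045.79724452]
```

View pics/top0.png

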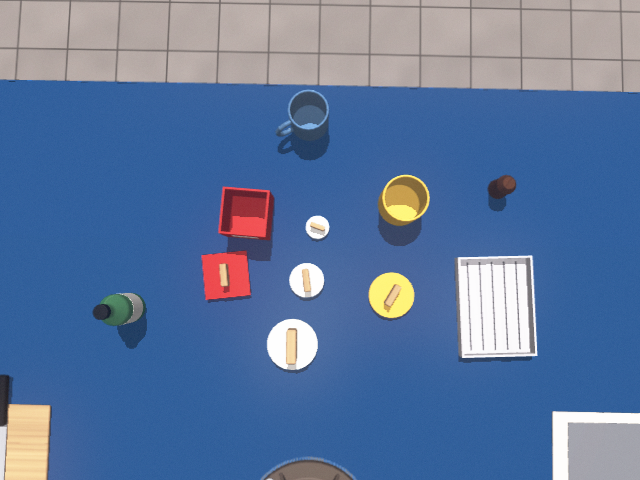

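View pics/side0.png

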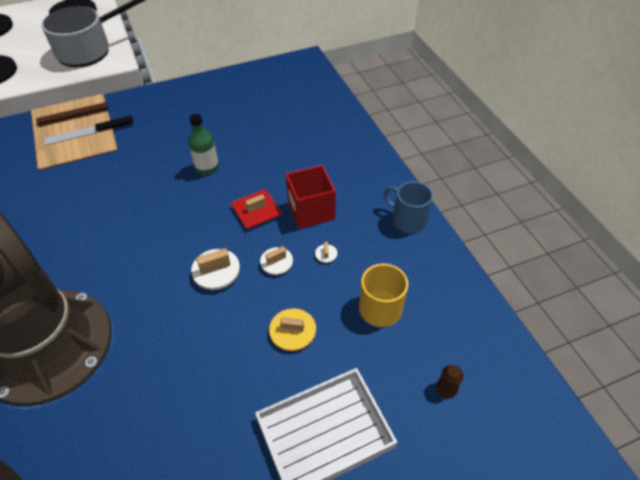

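The top view shows the red canister at (245,213), yellow canister (405,200), red lid (226,276) and yellow lid (392,296). There are three white lids, at (317,228), (307,281) and (293,345), and the tray is at (497,307). In the side view the same things are clear, none of them occluded. I'll fit the silhouettes in both views, leaving height free.

```bash
cat > h.py <<'E'
import numpy as np, cv2, pickle
from scipy.optimize import minimize
def proj(c,X):
    P=np.asarray(X)@np.asarray(c['R']).T+np.asarray(c['t']); s=P[:,:2]/P[:,2:]
    s=s*(1+c['k1']*(s**2).sum(1,keepdims=True)); K=np.asarray(c['K'])
    return s*[K[0,0],K[1,1]]+K[:2,2]
def box(a,b,z0,z1): return np.array([[x*a/2,y*b/2,z] for x in(-1,1) for y in(-1,1) for z in(z0,z1)])
def cyl(d,z0,z1):
    t=np.linspace(0,2*np.pi,48,endpoint=False); return np.array([[d/2*np.cos(u),d/2*np.sin(u),z] for z in(z0,z1) for u in t])
grip=box(46,14,16,46)
M={'red_lid':[box(92,92,10,16),box(76,76,0,10),grip],'yellow_lid':[cyl(92,10,16),cyl(76,0,10),grip],
 'white_lid':[cyl(70,10,16),cyl(56,0,10),grip],'red_canister':[box(90,90,0,95)],'yellow_canister':[cyl(90,0,95)],'tray':[box(200,150,0,30)]}
def place(pts,p):
    c,s=np.cos(p[3]),np.sin(p[3]); return pts@np.array([[c,s,0],[-s,c,0],[0,0,1]])+p[:3]
S=4
def render(c,parts,p):
    m=np.zeros((480*S,640*S),np.uint8)
    for q in parts:
        uv=proj(c,place(q,p)); hull=cv2.convexHull(((uv+.5)*S*16-8).astype(np.int32)); cv2.fillConvexPoly(m,hull,1,shift=4)
    return m
def nonblue(img,seed):
    h=cv2.cvtColor(img,cv2.COLOR_RGB2HSV)
    big=cv2.resize(img,None,fx=S,fy=S,interpolation=cv2.INTER_LINEAR).astype(int)
    m=((big[:,:,0]>big[:,:,2]*.75)&(big[:,:,0]>50)).astype(np.uint8)
    n,l=cv2.connectedComponents(m); k=l[seed[1]*S,seed[0]*S]
    return (l==k).astype(np.uint8) if k else m*0
def fit(name,cams,seeds,p0,fixz=None):
    ms=[nonblue(c['image'],s) for c,s in zip(cams,seeds)]
    def cost(v):
        p=[*v] if fixz is None else [v[0],v[1],fixz,v[2]]
        e=0
        for c,m in zip(cams,ms):
            r=render(c,M[name],p); e+=(r!=m).sum()/m.sum()
        return e
    best=None
    p0=np.array(p0,float); 
    for y in np.radians([0,30,60,90,120,150]) :
        q=np.array([p0[0],p0[1],p0[2],y]) if fixz is None else np.array([p0[0],p0[1],y])
        d=np.array([15,15,10,.25]) if fixz is None else np.array([15,15,.25])
        sim=np.vstack([q]+[q+np.eye(len(q))[i]*d for i in range(len(q))])
        r=minimize(cost,q,method='Nelder-Mead',options=dict(initial_simplex=sim,xatol=.05,fatol=1e-4,maxiter=200))
        if best is None or r.fun<best.fun: best=r
    return best.x,best.fun
def back(c,uv,z):
    K=np.asarray(c['K'],float); s=cv2.undistortPoints(np.array([[uv]],float),K,np.array([c['k1'],0,0,0.]))[0,0]
    R=np.asarray(c['R']); o=-R.T@c['t']; d=R.T@[s[0],s[1],1]; return o+d*(z-o[2])/d[2]
E
cat > m.py <<'E'
from h import *
T,Sd=[pickle.load(open(f'{n}0.pkl','rb')) for n in('top','side')]
for n,a,b,z in [('red_lid',(226,285),(255,215),12),('yellow_lid',(380,296),(292,342),12),('white_lid',(298,284),(280,266),12),
  ('red_canister',(245,230),(310,208),50),('yellow_canister',(400,215),(382,310),50),('tray',(460,307),(262,430),15)]:
    p=back(T,a if n!='tray' else (497,307),z); x,f=fit(n,[T,Sd],[a,b],[p[0],p[1],0]); print(n,x[:3].round(1),'yaw',np.degrees(x[3]).round(1),round(f,3),flush=True)
for n,a in [('oil',(120,310)),('mug',(309,120)),('shaker',(500,188)),('wsmall',(317,228)),('wbig',(293,345))]: print(n,back(T,a,20).round())
E
time python3 m.py
```

```text
red_lid [492.4 177.3   4.5] yaw 186.8 0.078
yellow_lid [ 459.2 -159.4    6.4] yaw 16.1 0.113
white_lid [485.5  12.9   4. ] yaw 5.5 0.095
red_canister [613.9 133.1   4.8] yaw 86.5 0.051
yellow_canister [ 646.6 -175.3    5.5] yaw 0.2 0.051
tray [ 441.8 -369.7    4.4] yaw 2.7 0.03
oil [418. 389.  20.]
mug [817.  15.  20.]
shaker [ 683. -381.   20.]
wsmall [593.  -7.  20.]
wbig [355.  37.  20.]
real	0m30.078s
user	0m29.812s
sys	0m0.913s
```

```bash
cat > g.py <<'E'
from h import *
def wood(img,seed):
    b=cv2.resize(img,None,fx=S,fy=S,interpolation=cv2.INTER_LINEAR); h=cv2.cvtColor(b,cv2.COLOR_RGB2HSV)
    m=((h[:,:,0]>6)&(h[:,:,0]<22)&(h[:,:,1]>70)&(h[:,:,1]<185)&(h[:,:,2]>70)).astype(np.uint8)
    m=cv2.morphologyEx(m,cv2.MORPH_OPEN,np.ones((5,5),np.uint8))
    n,l=cv2.connectedComponents(m); k=l[seed[1]*S,seed[0]*S]; return (l==k).astype(np.uint8) if k else m*0
def gfit(cams,seeds,p0,y0=None):
    ms=[wood(c['image'],s) for c,s in zip(cams,seeds)]
    best=None
    for y in np.radians([0,45,90,135]):
        q=np.array([p0[0],p0[1],0,y]); sim=np.vstack([q]+[q+np.eye(4)[i]*[10,10,8,.4][i] for i in range(4)])
        r=minimize(lambda v:sum((render(c,[grip],v)!=m).sum()/max(m.sum(),1) for c,m in zip(cams,ms)),q,method='Nelder-Mead',options=dict(initial_simplex=sim,xatol=.05,fatol=1e-4,maxiter=200))
        if best is None or r.fun<best.fun: best=r
    return best.x,best.fun,[m.sum() for m in ms]
def crop(c,parts_p,uv,r=60,z=5):
    im=cv2.resize(c['image'],None,fx=S,fy=S,interpolation=cv2.INTER_LINEAR)[:,:,::-1].copy()
    for parts,p,col in parts_p:
        for q in parts:
            cn,_=cv2.findContours(render(c,[q],p),cv2.RETR_EXTERNAL,cv2.CHAIN_APPROX_NONE); cv2.drawContours(im,cn,-1,col,1)
    u,v=uv; return cv2.resize(im[(v-r)*S:(v+r)*S,(u-r)*S:(u+r)*S],(260,260))
if __name__=='__main__':
    T,Sd=[pickle.load(open(f'{n}0.pkl','rb')) for n in('top','side')]
    rows=[[],[]]
    for n,a,b,p0 in [('red_lid',(224,275),(256,203),(492,177)),('yellow_lid',(393,296),(292,325),(459,-159)),('white_lid',(307,281),(276,256),(485,13))]:
        x,f,ms=gfit([T,Sd],[a,b],p0); print(n,x[:3].round(1),np.degrees(x[3]).round(1),round(f,3),ms)
        for i,(c,s) in enumerate(((T,a),(Sd,b))): rows[i].append(crop(c,[(M[n],x,(0,255,0))],s,32))
    cv2.imwrite('pics/g0.png',np.vstack([np.hstack(r) for r in rows]))
    for n,a,b,p in [('red_canister',(245,230),(310,208),(614,133)),('yellow_canister',(400,215),(382,310),(646,-175))]:
        for cams,s in(([T],[a]),([T,Sd],[a,b])): 
            x,f=fit(n,cams,s,p,fixz=4 if len(cams)==1 else None); print(n,len(cams),x.round(2),round(f,3))
E
python3 g.py
```

```text
red_lid [ 4.927e+02  1.803e+02 -2.000e-01] 186.9 0.537 [np.uint64(2822), np.uint64(3620)]
yellow_lid [ 458.1 -159.1    1.7] -30.0 0.224 [np.uint64(3638), np.uint64(5781)]
white_lid [ 4.85e+02  1.29e+01 -2.00e-01] 13.9 0.95 [np.uint64(2045), np.uint64(3159)]
red_canister 1 [ 6.1491e+02  1.3318e+02 -6.0000e-02] 0.017Traceback (most recent call last):
  File "g.py", line 30, in <module>
    x,f=fit(n,cams,s,p,fixz=4 if len(cams)==1 else None); print(n,len(cams),x.round(2),round(f,3))
        ~~~^^^^^^^^^^^^^^^^^^^^^^^^^^^^^^^^^^^^^^^^^^^^^
  File "h.py", line 38, in fit
    q=np.array([p0[0],p0[1],p0[2],y]) if fixz is None else np.array([p0[0],p0[1],y])
                            ~~^^^
IndexError: index 2 is out of bounds for axis 0 with size 2
```

View pics/g0.png

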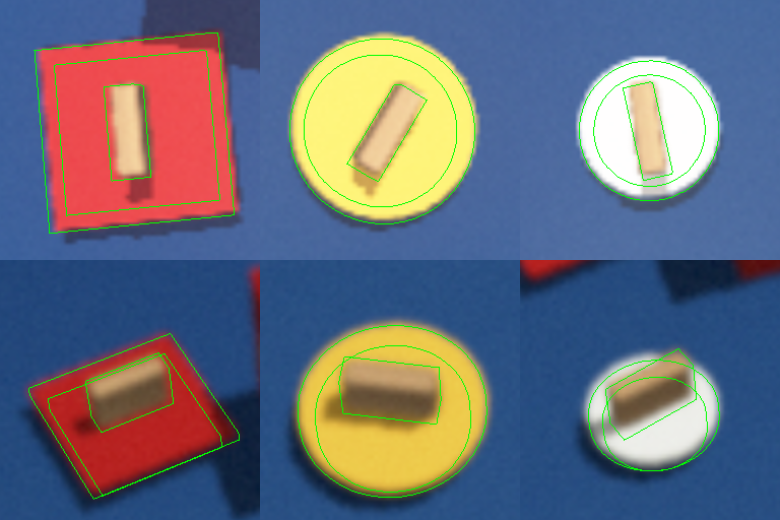

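Overlays: the yellow yaw of -30° is right. The red and white yaws are off by a few degrees because the shaded bar faces are missing from the wood mask. I'll refine the centres from the top view at z=0 and the yaws from the bars' top faces.

```bash
cat > r.py <<'E'
from h import *
import sys
def top(T,seeds=None):
    big=cv2.resize(T['image'],None,fx=S,fy=S,interpolation=cv2.INTER_LINEAR); h=cv2.cvtColor(big,cv2.COLOR_RGB2HSV).astype(int)
    for n,a,g,p in [('red_lid',(226,285),(224,272),(492,177,0)),('yellow_lid',(380,296),(394,294),(458,-159,0)),('white_lid',(298,284),(307,280),(485,13,0)),
      ('red_canister',(245,230),0,(614,133,0)),('yellow_canister',(400,215),0,(646,-175,0)),('tray',(460,307),0,(442,-370,0))]:
        x,f=fit(n,[T],[a],p,fixz=0); s=f'{n} {x[:2].round(1)} silyaw {np.degrees(x[2]):.1f} cost {f:.3f}'
        if g:
            ref=h[g[1]*S-4:g[1]*S+4,g[0]*S-4:g[0]*S+4].reshape(-1,3).mean(0)
            m=((abs(h-ref)<[6,40,40]).all(2)).astype(np.uint8); k,l=cv2.connectedComponents(m); l=(l==l[g[1]*S,g[0]*S]).astype(np.uint8)
            c=max(cv2.findContours(l,cv2.RETR_EXTERNAL,cv2.CHAIN_APPROX_NONE)[0],key=len)
            B=np.array([back(T,(q+.5)/S-.5,46)[:2] for q in cv2.boxPoints(cv2.minAreaRect(c))]); e=[B[1]-B[0],B[2]-B[1]]; L=max(e,key=np.linalg.norm)
            s+=f' bar {B.mean(0).round(1)} size {[round(float(np.linalg.norm(q)),1) for q in e]} yaw {np.degrees(np.arctan2(L[1],L[0])):.1f}'
        print(s,flush=True)
top(pickle.load(open('top0.pkl','rb')))
E
python3 r.py
```

```text
red_lid [493.8 178.1] silyaw 97.3 cost 0.034 bar [494.  177.4] size [12.0, 43.0] yaw -172.7
yellow_lid [ 459.5 -160.8] silyaw 8.1 cost 0.054 bar [ 460.9 -160.5] size [45.3, 13.9] yaw -28.9
white_lid [486.3  13.1] silyaw 5.7 cost 0.039 bar [486.9  12.8] size [14.0, 44.8] yaw -171.2
red_canister [615.6 133.8] silyaw -3.6 cost 0.023
yellow_canister [ 647.9 -176.3] silyaw 4.6 cost 0.022
tray [ 442.6 -371.4] silyaw 2.6 cost 0.006
```

```bash
python3 -m inch '{"slide":[[0.01,0.019,0],[0.025,0.0475,0],[0.043,0.082,0],[0.061,0.116,0],[0.08,0.151,0]],"yaw":[-1,-2,-4,-5,-6.4]}' 0
python3 -m inch '{"slide":[[0.018,0.034,0],[0.036,0.068,0],[0.054,0.102,0],[0.072,0.136,0],[0.09,0.170,0]],"yaw":[0,0,0,0,0]}'
python3 -m inch '{"slide":[[0.018,0.034,0],[0.036,0.068,0],[0.054,0.102,0],[0.072,0.136,0],[0.09,0.170,0]],"yaw":[0,0,0,0,0]}'
python3 -m inch '{"slide":[[0.018,0.034,0],[0.036,0.068,0],[0.052,0.1,0],[0.061,0.116,0],[0.065,0.126,0]],"yaw":[0,0,0,0,0]}'
python3 -m inch '{"slide":[[0,0,-0.02],[0,0,-0.05],[0,0,-0.08],[0,0,-0.1],[0,0,-0.11]],"yaw":[0,0,0,0,0]}'
```

```text
t: 0.52
tcp_pos: [241.2, -451.2, 205.4]
eef_rot: [0.997, 0.074, -0.0, -0.0]
wrist_force: [1.4, -0.1, 0.7]
grip_width: 91.5
finger_force: 0.0
t: 0.93
tcp_pos: [331.4, -281.0, 205.8]
eef_rot: [0.997, 0.074, -0.0, 0.0]
wrist_force: [1.2, 0.0, 0.1]
grip_width: 92.0
finger_force: 0.0
t: 1.35
tcp_pos: [421.4, -111.1, 205.8]
eef_rot: [0.997, 0.074, -0.0, 0.0]
wrist_force: [1.2, -0.8, -0.2]
grip_width: 91.7
finger_force: 0.0
t: 1.77
tcp_pos: [486.9, 16.2, 205.6]
eef_rot: [0.997, 0.076, 0.0, -0.001]
wrist_force: [1.0, -0.3, 0.6]
grip_width: 91.8
finger_force: 0.0
t: 2.18
tcp_pos: [483.9, 11.7, 93.2]
eef_rot: [0.997, 0.074, -0.002, 0.0]
wrist_force: [-0.5, -0.3, 0.6]
grip_width: 91.7
finger_force: 0.0
```

```bash
python3 -m inch '{"slide":[[0,0,-0.02],[0,0,-0.045],[0,0,-0.062],[0,0,-0.071],[0,0,-0.0745]],"yaw":[0,0,0,0,0]}'
python3 -m inch '{"slide":[[0,0,0],[0,0,0],[0,0,0],[0,0,0],[0,0,0]],"yaw":[0,0,0,0,0]}' 1
python3 -m inch '{"slide":[[0,0,0],[0,0,0],[0,0,0],[0,0,0],[0,0,0]],"yaw":[0,0,0,0,0]}'
```

```text
t: 2.6
tcp_pos: [485.5, 12.4, 20.5]
eef_rot: [0.997, 0.074, -0.001, 0.0]
wrist_force: [-0.4, 0.0, -0.5]
grip_width: 91.7
finger_force: 0.0
t: 3.02
tcp_pos: [486.7, 13.1, 22.1]
eef_rot: [0.997, 0.074, 0.001, 0.0]
wrist_force: [1.0, -0.3, 0.0]
grip_width: 63.3
finger_force: 0.0
t: 3.43
tcp_pos: [486.1, 13.1, 21.3]
eef_rot: [0.997, 0.074, -0.0, 0.0]
wrist_force: [0.1, 0.8, -0.0]
grip_width: 29.9
finger_force: 0.0
```

```bash
python3 -m inch '{"slide":[[0,0,0],[0,0,0],[0,0,0],[0,0,0],[0,0,0]],"yaw":[0,0,0,0,0]}'
python3 -m inch '{"slide":[[0,0,0.005],[0,0,0.02],[0,0,0.045],[0,0,0.07],[0,0,0.085]],"yaw":[0,0,0,0,0]}'
python3 -m inch '{"slide":[[0,-0.008,0.008],[-0.002,-0.025,0.015],[-0.005,-0.05,0.015],[-0.008,-0.08,0.015],[-0.012,-0.11,0.015]],"yaw":[0,0,0,0,0]}'
```

```text
t: 3.85
tcp_pos: [486.1, 13.2, 21.3]
eef_rot: [0.997, 0.074, -0.0, -0.0]
wrist_force: [-0.3, 0.8, -1.0]
grip_width: 13.6
finger_force: 30.0
t: 4.27
tcp_pos: [486.7, 13.3, 108.7]
eef_rot: [0.997, 0.075, 0.001, -0.0]
wrist_force: [0.5, -0.4, -1.3]
grip_width: 13.4
finger_force: 30.0
t: 4.68
tcp_pos: [473.5, -98.4, 121.2]
eef_rot: [0.997, 0.075, -0.0, 0.0]
wrist_force: [0.9, -0.3, -0.6]
grip_width: 13.2
finger_force: 30.0
```

```bash
python3 -m inch '{"slide":[[-0.004,-0.03,0],[-0.008,-0.06,0],[-0.012,-0.09,0],[-0.016,-0.12,0],[-0.02,-0.15,0]],"yaw":[0,0,0,0,0]}'
python3 -m inch '{"slide":[[-0.004,-0.03,0],[-0.008,-0.06,0],[-0.010,-0.09,0],[-0.011,-0.112,0],[-0.012,-0.124,0]],"yaw":[0,0,0,0,0]}'
python3 -m inch '{"slide":[[0,0,-0.01],[0,0,-0.03],[0,0,-0.055],[0,0,-0.075],[0,0,-0.085]],"yaw":[0,0,0,0,0]}'
python3 -m inch '{"slide":[[0,0,-0.001],[0,0,-0.003],[0,0,-0.005],[0,0,-0.007],[0,0,-0.008]],"yaw":[0,0,0,0,0]}'
python3 - <<'E'
from bench import env,optics
import cv2
for n in('top','side'): cv2.imwrite(f'pics/w_{n}.png',optics.camera(n)['image'][:,:,::-1])
a=cv2.imread('pics/w_side.png')[290:480,200:440]; b=cv2.imread('pics/w_top.png')[220:380,400:600]
cv2.imwrite('pics/w.png',cv2.hconcat([cv2.resize(a,(400,400)),cv2.resize(b,(400,400))]))
E
```

```text
t: 5.1
tcp_pos: [452.8, -248.9, 120.9]
eef_rot: [0.997, 0.074, -0.001, -0.0]
wrist_force: [0.4, 0.3, -1.3]
grip_width: 13.0
finger_force: 30.0
t: 5.52
tcp_pos: [440.1, -374.8, 120.6]
eef_rot: [0.997, 0.072, -0.001, 0.0]
wrist_force: [-0.0, -0.2, -1.4]
grip_width: 13.1
finger_force: 30.0
t: 5.93
tcp_pos: [440.8, -367.8, 33.2]
eef_rot: [0.997, 0.075, -0.002, -0.002]
wrist_force: [-1.0, 0.8, -1.2]
grip_width: 13.2
finger_force: 30.0
t: 6.35
tcp_pos: [442.7, -371.1, 29.0]
eef_rot: [0.997, 0.074, 0.001, 0.0]
wrist_force: [-0.4, -0.1, -0.9]
grip_width: 13.2
finger_force: 30.0
```

View pics/w.png

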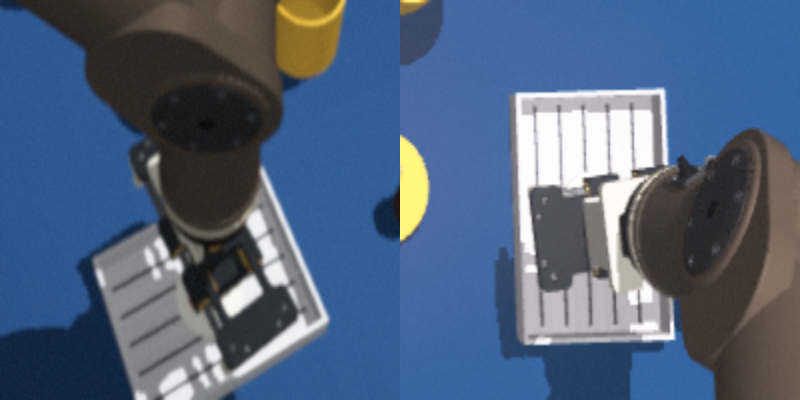

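The lid is held over the middle of the tray (crop centre right about (590,230)), clear of the walls. I'll lower it the last 3 mm and watch the wrist force.

```bash
python3 -m inch '{"slide":[[0,0,-0.0005],[0,0,-0.001],[0,0,-0.0015],[0,0,-0.002],[0,0,-0.002]],"yaw":[0,0,0,0,0]}'
python3 -m inch '{"slide":[[0,0,-0.0003],[0,0,-0.0006],[0,0,-0.001],[0,0,-0.001],[0,0,-0.001]],"yaw":[0,0,0,0,0]}'
```

```text
t: 6.87
tcp_pos: [442.1, -370.9, 26.3]
eef_rot: [0.997, 0.074, -0.0, -0.0]
wrist_force: [0.0, 0.0, -0.9]
grip_width: 13.2
finger_force: 30.0
t: 7.28
tcp_pos: [442.2, -370.9, 25.4]
eef_rot: [0.997, 0.074, 0.0, 0.0]
wrist_force: [-0.3, -0.3, -1.4]
grip_width: 13.1
finger_force: 30.0
```

```bash
python3 -m inch '{"slide":[[0,0,-0.0003],[0,0,-0.0006],[0,0,-0.001],[0,0,-0.001],[0,0,-0.001]],"yaw":[0,0,0,0,0]}'
python3 -m inch '{"slide":[[0,0,-0.0003],[0,0,-0.0006],[0,0,-0.001],[0,0,-0.001],[0,0,-0.001]],"yaw":[0,0,0,0,0]}'
```

```text
t: 7.7
tcp_pos: [442.2, -370.7, 25.1]
eef_rot: [0.997, 0.075, 0.0, 0.0]
wrist_force: [-3.2, 3.1, 9.6]
grip_width: 13.0
finger_force: 30.0
t: 8.12
tcp_pos: [442.3, -370.6, 25.0]
eef_rot: [0.997, 0.075, 0.0, 0.0]
wrist_force: [-5.6, 5.5, 19.8]
grip_width: 13.2
finger_force: 30.0
```

```bash
python3 -m inch '{"slide":[[0,0,0.0005],[0,0,0.001],[0,0,0.0015],[0,0,0.0015],[0,0,0.0015]],"yaw":[0,0,0,0,0]}'
python3 -m inch '{"slide":[[0,0,0],[0,0,0],[0,0,0],[0,0,0],[0,0,0]],"yaw":[0,0,0,0,0]}' 0.6
python3 -m inch '{"slide":[[0,0,0.005],[0,0,0.02],[0,0,0.05],[0,0,0.085],[0,0,0.12]],"yaw":[0,0,0,0,0]}' 
python3 -m inch '{"slide":[[0,0.02,0],[0.001,0.05,0],[0.003,0.085,0],[0.005,0.12,0],[0.007,0.155,0]],"yaw":[-7,-14,-21,-28,-35]}' 0
python3 -m inch '{"slide":[[0.002,0.02,0],[0.004,0.035,0],[0.008,0.047,0],[0.01,0.053,0],[0.01,0.055,0]],"yaw":[-2,-3,-3,-3,-3]}'
```

```text
t: 8.53
tcp_pos: [442.2, -370.6, 25.1]
eef_rot: [0.997, 0.075, 0.0, -0.0]
wrist_force: [-1.4, 2.8, 7.2]
grip_width: 13.0
finger_force: 30.0
t: 8.95
tcp_pos: [442.1, -371.0, 24.7]
eef_rot: [0.997, 0.074, -0.0, 0.0]
wrist_force: [0.3, 0.2, 0.3]
grip_width: 36.1
finger_force: 0.0
t: 9.37
tcp_pos: [441.7, -370.5, 146.1]
eef_rot: [0.997, 0.075, -0.0, -0.0]
wrist_force: [0.4, -1.2, -0.1]
grip_width: 36.5
finger_force: 0.0
t: 9.78
tcp_pos: [449.0, -214.6, 145.3]
eef_rot: [0.973, -0.232, 0.0, 0.0]
wrist_force: [0.4, 1.0, 0.2]
grip_width: 65.1
finger_force: 0.0
t: 10.2
tcp_pos: [459.7, -159.8, 145.2]
eef_rot: [0.967, -0.253, 0.0, -0.0]
wrist_force: [0.0, -0.3, 0.8]
grip_width: 91.4
finger_force: 0.0
```

Run:
```python
from bench import env,optics
import cv2
cv2.imwrite('pics/w2.png',optics.camera('top')['image'][:,:,::-1])
s=env.read_state();print(s['tcp_pos'],s['eef_rot'])
```

```text
[ 459.38595039 -160.31088179  145.06356642] [ 9.67293954e-01 -2.53657996e-01  1.49851399e-04 -6.99387240e-05]
```

View pics/w2.png

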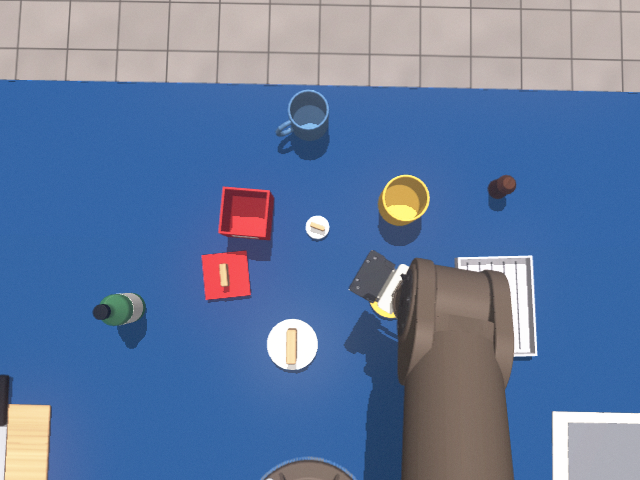

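The arm is over the yellow lid (390,300) with the wrist at the right yaw, and the tray lid is hidden behind the arm. I'll descend and grasp.

```bash
python3 -m inch '{"slide":[[0,0,-0.02],[0,0,-0.05],[0,0,-0.08],[0,0,-0.1],[0,0,-0.11]],"yaw":[0,0,0,0,0]}'
python3 -m inch '{"slide":[[0,0,-0.007],[0,0,-0.012],[0,0,-0.0135],[0,0,-0.0135],[0,0,-0.0135]],"yaw":[0,0,0,0,0]}'
python3 -m inch '{"slide":[[0,0,0],[0,0,0],[0,0,0],[0,0,0],[0,0,0]],"yaw":[0,0,0,0,0]}' 1
python3 -m inch '{"slide":[[0,0,0],[0,0,0],[0,0,0],[0,0,0],[0,0,0]],"yaw":[0,0,0,0,0]}'
python3 -m inch '{"slide":[[0,0,0],[0,0,0],[0,0,0],[0,0,0],[0,0,0]],"yaw":[0,0,0,0,0]}'
```

```text
t: 10.67
tcp_pos: [457.2, -161.8, 32.5]
eef_rot: [0.967, -0.255, -0.002, 0.0]
wrist_force: [-0.1, -0.6, 0.1]
grip_width: 91.8
finger_force: 0.0
t: 11.08
tcp_pos: [459.8, -161.1, 22.2]
eef_rot: [0.967, -0.254, 0.001, 0.0]
wrist_force: [-0.6, -0.6, 0.1]
grip_width: 91.8
finger_force: 0.0
t: 11.5
tcp_pos: [459.2, -160.9, 21.5]
eef_rot: [0.967, -0.254, 0.0, 0.0]
wrist_force: [0.1, -0.1, 0.0]
grip_width: 63.0
finger_force: 0.0
t: 11.92
tcp_pos: [459.1, -160.9, 21.3]
eef_rot: [0.967, -0.254, -0.0, 0.0]
wrist_force: [-0.2, 0.1, -0.0]
grip_width: 29.8
finger_force: 0.0
t: 12.33
tcp_pos: [459.2, -160.8, 21.3]
eef_rot: [0.967, -0.254, -0.0, -0.0]
wrist_force: [1.2, 1.3, 0.5]
grip_width: 13.2
finger_force: 30.0
```

```bash
python3 -m inch '{"slide":[[0,0,0.005],[0,0,0.02],[0,0,0.05],[0,0,0.08],[0,0,0.105]],"yaw":[0,0,0,0,0]}'
python3 -m inch '{"slide":[[0,0,0.015],[0.01,-0.001,0.02],[0.03,-0.003,0.02],[0.06,-0.005,0.02],[0.09,-0.008,0.02]],"yaw":[0,0,0,0,0]}'
python3 -m inch '{"slide":[[0.03,-0.002,0],[0.06,-0.005,0],[0.083,-0.007,0],[0.094,-0.0077,0],[0.098,-0.0077,0]],"yaw":[0,0,0,0,0]}'
python3 -m inch '{"slide":[[0,0,-0.004],[0,0,-0.01],[0,0,-0.016],[0,0,-0.02],[0,0,-0.021]],"yaw":[0,0,0,0,0]}'
python3 - <<'E'
from bench import env,optics
import cv2,pickle
ims=[]
env_s=None
for n,(u,v) in (('top',(405,200)),('side',(382,290))):
    c=optics.camera(n); pickle.dump(c,open(n+'1.pkl','wb')); ims.append(cv2.resize(c['image'][v-65:v+65,u-65:u+65,::-1],(400,400),interpolation=cv2.INTER_CUBIC))
cv2.imwrite('pics/y1.png',cv2.hconcat(ims))
s=env.read_state();print(s['tcp_pos'],s['eef_rot'])
E
```

```text
t: 12.75
tcp_pos: [459.0, -160.8, 128.3]
eef_rot: [0.967, -0.254, 0.0, -0.0]
wrist_force: [1.2, 0.7, -1.6]
grip_width: 12.8
finger_force: 30.0
t: 13.17
tcp_pos: [549.5, -169.1, 147.1]
eef_rot: [0.967, -0.255, 0.0, 0.0]
wrist_force: [0.5, -0.2, -1.5]
grip_width: 13.1
finger_force: 30.0
t: 13.58
tcp_pos: [648.5, -176.4, 145.8]
eef_rot: [0.967, -0.254, -0.0, -0.0]
wrist_force: [-0.4, -0.0, -1.5]
grip_width: 13.1
finger_force: 30.0
t: 14.0
tcp_pos: [645.7, -176.6, 124.2]
eef_rot: [0.967, -0.254, -0.001, 0.0]
wrist_force: [-0.1, 0.3, -1.0]
grip_width: 13.4
finger_force: 30.0
[ 646.49139743 -176.61877089  125.03292789] [ 9.67106612e-01 -2.54371013e-01 -4.29041796e-04  6.96297212e-05]
```

View pics/y1.png

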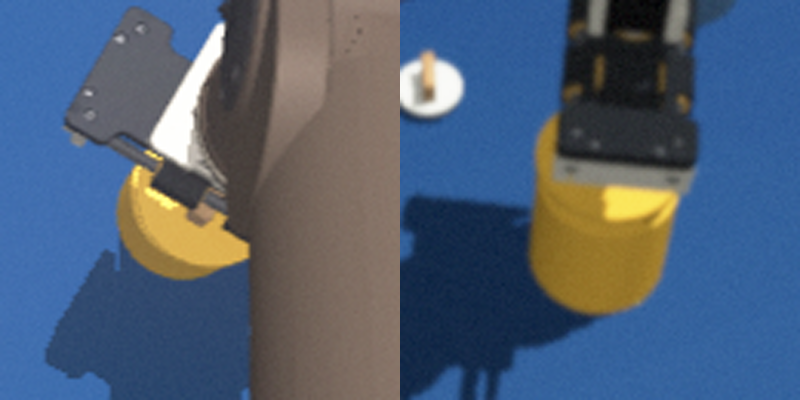

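The held lid hovers over the yellow canister and looks centred in both views: the plate edge follows the rim at crop right about (605,190). I'll lower it with force checks.

```bash
python3 -m inch '{"slide":[[0,0,-0.002],[0,0,-0.004],[0,0,-0.006],[0,0,-0.008],[0,0,-0.009]],"yaw":[0,0,0,0,0]}'
python3 -m inch '{"slide":[[0,0,-0.0005],[0,0,-0.001],[0,0,-0.0015],[0,0,-0.002],[0,0,-0.0025]],"yaw":[0,0,0,0,0]}'
```

```text
t: 14.52
tcp_pos: [647.0, -176.6, 116.0]
eef_rot: [0.967, -0.254, -0.0, 0.0]
wrist_force: [0.1, -0.1, -1.1]
grip_width: 13.3
finger_force: 30.0
t: 14.93
tcp_pos: [647.2, -176.6, 113.9]
eef_rot: [0.967, -0.254, 0.0, 0.0]
wrist_force: [0.3, -0.3, -2.6]
grip_width: 13.3
finger_force: 30.0
```

```bash
python3 -m inch '{"slide":[[0,0,-0.0005],[0,0,-0.001],[0,0,-0.0015],[0,0,-0.002],[0,0,-0.0025]],"yaw":[0,0,0,0,0]}'
python3 -m inch '{"slide":[[0,0,-0.0005],[0,0,-0.001],[0,0,-0.0015],[0,0,-0.002],[0,0,-0.0025]],"yaw":[0,0,0,0,0]}'
```

```text
t: 15.35
tcp_pos: [647.1, -176.6, 111.3]
eef_rot: [0.967, -0.254, -0.0, 0.0]
wrist_force: [-0.4, 0.0, -1.7]
grip_width: 12.5
finger_force: 30.0
t: 15.77
tcp_pos: [647.2, -176.6, 108.8]
eef_rot: [0.967, -0.254, 0.0, -0.0]
wrist_force: [-0.3, 0.3, -0.9]
grip_width: 13.3
finger_force: 30.0
```

```bash
python3 -m inch '{"slide":[[0,0,-0.0005],[0,0,-0.001],[0,0,-0.0015],[0,0,-0.002],[0,0,-0.002]],"yaw":[0,0,0,0,0]}'
python3 -m inch '{"slide":[[0,0,-0.0003],[0,0,-0.0006],[0,0,-0.001],[0,0,-0.001],[0,0,-0.001]],"yaw":[0,0,0,0,0]}'
```

```text
t: 16.18
tcp_pos: [647.1, -176.6, 106.7]
eef_rot: [0.967, -0.254, -0.0, 0.0]
wrist_force: [0.9, 0.0, -1.6]
grip_width: 13.0
finger_force: 30.0
t: 16.6
tcp_pos: [647.2, -176.6, 106.4]
eef_rot: [0.967, -0.254, 0.0, 0.0]
wrist_force: [-2.7, 0.9, 5.2]
grip_width: 13.1
finger_force: 30.0
```

```bash
python3 -m inch '{"slide":[[0,0,0.0003],[0,0,0.0003],[0,0,0.0003],[0,0,0.0003],[0,0,0.0003]],"yaw":[0,0,0,0,0]}' 0.6
python3 -m inch '{"slide":[[0,0,0.005],[0,0,0.02],[0,0,0.045],[0,0,0.07],[0,0,0.08]],"yaw":[0,0,0,0,0]}' 
python3 -m inch '{"slide":[[-0.005,0.015,0],[-0.015,0.035,0],[-0.028,0.065,0],[-0.041,0.095,0],[-0.055,0.125,0]],"yaw":[5,10,15,20,25]}' 0
python3 -m inch '{"slide":[[-0.013,0.03,0],[-0.026,0.06,0],[-0.039,0.09,0],[-0.052,0.12,0],[-0.065,0.15,0]],"yaw":[5,10,11.7,11.7,11.7]}'
python3 -m inch '{"slide":[[-0.012,0.03,0],[-0.024,0.055,0],[-0.031,0.072,0],[-0.033,0.079,0],[-0.033,0.079,0]],"yaw":[0,0,0,0,0]}'
python3 - <<'E'
from bench import env,optics
from h import *
T,D=optics.camera('top'),optics.camera('side'); pickle.dump(T,open('top2.pkl','wb')); pickle.dump(D,open('side2.pkl','wb'))
a=T['image'][135:265,340:470,::-1]; b=D['image'][225:355,317:447,::-1]
cv2.imwrite('pics/y2.png',cv2.hconcat([cv2.resize(i,(400,400),interpolation=cv2.INTER_CUBIC) for i in(a,b)]))
s=env.read_state();print(s['tcp_pos'],s['eef_rot'])
E
```

```text
t: 17.02
tcp_pos: [647.1, -176.6, 106.0]
eef_rot: [0.967, -0.254, -0.0, 0.0]
wrist_force: [0.5, -0.5, 0.8]
grip_width: 36.5
finger_force: 0.0
t: 17.43
tcp_pos: [648.8, -176.8, 190.1]
eef_rot: [0.967, -0.254, 0.002, -0.0]
wrist_force: [0.1, -0.1, 0.2]
grip_width: 36.8
finger_force: 0.0
t: 17.85
tcp_pos: [591.5, -50.6, 186.1]
eef_rot: [0.999, -0.037, 0.0, 0.0]
wrist_force: [0.9, -0.0, 0.0]
grip_width: 65.4
finger_force: 0.0
t: 18.27
tcp_pos: [526.3, 99.6, 186.3]
eef_rot: [0.998, 0.063, 0.0, 0.0]
wrist_force: [-0.0, -0.0, -0.1]
grip_width: 91.4
finger_force: 0.0
t: 18.68
tcp_pos: [493.6, 179.2, 186.4]
eef_rot: [0.998, 0.065, 0.0, -0.0]
wrist_force: [0.1, -0.9, -0.3]
grip_width: 91.5
finger_force: 0.0
[494.77654552 176.18430095 186.03502828] [9.98033628e-01 6.26793938e-02 6.99231352e-05 4.07611570e-04]
```

View pics/y2.png

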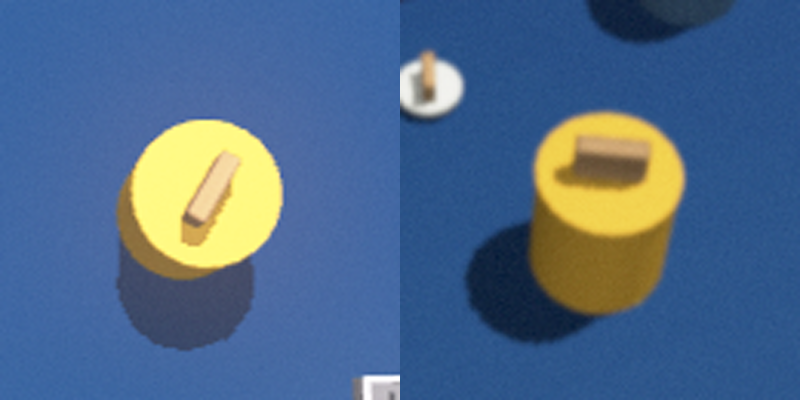

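The yellow lid sits level on its canister, plate and rim concentric in both crops (around (205,195) and (610,175)). Now I'll grasp the red lid.

```bash
python3 -m inch '{"slide":[[0,0,-0.02],[0,0,-0.055],[0,0,-0.09],[0,0,-0.125],[0,0,-0.145]],"yaw":[0,0,0,0,0]}'
python3 -m inch '{"slide":[[0,0,-0.01],[0,0,-0.017],[0,0,-0.0198],[0,0,-0.0198],[0,0,-0.0198]],"yaw":[0,0,0,0,0]}'
python3 -m inch '{"slide":[[0,0,0],[0,0,0],[0,0,0],[0,0,0],[0,0,0]],"yaw":[0,0,0,0,0]}' 1
python3 -m inch '{"slide":[[0,0,0],[0,0,0],[0,0,0],[0,0,0],[0,0,0]],"yaw":[0,0,0,0,0]}'
python3 -m inch '{"slide":[[0,0,0],[0,0,0],[0,0,0],[0,0,0],[0,0,0]],"yaw":[0,0,0,0,0]}'
```

```text
t: 19.2
tcp_pos: [493.5, 174.1, 37.7]
eef_rot: [0.998, 0.062, -0.002, 0.001]
wrist_force: [0.3, 1.1, 0.1]
grip_width: 92.0
finger_force: 0.0
t: 19.62
tcp_pos: [495.1, 177.5, 22.4]
eef_rot: [0.998, 0.063, 0.001, -0.0]
wrist_force: [0.9, 0.5, 1.2]
grip_width: 91.9
finger_force: 0.0
t: 20.03
tcp_pos: [494.2, 177.5, 21.6]
eef_rot: [0.998, 0.063, 0.0, -0.0]
wrist_force: [0.0, -0.5, -0.5]
grip_width: 63.1
finger_force: 0.0
t: 20.45
tcp_pos: [494.1, 177.4, 21.3]
eef_rot: [0.998, 0.063, -0.0, 0.0]
wrist_force: [-0.5, -1.5, 0.3]
grip_width: 29.8
finger_force: 0.0
t: 20.87
tcp_pos: [494.1, 177.5, 21.3]
eef_rot: [0.998, 0.063, 0.0, -0.0]
wrist_force: [0.3, 1.1, -0.3]
grip_width: 13.3
finger_force: 30.0
```

```bash
python3 -m inch '{"slide":[[0,0,0.005],[0,0,0.02],[0,0,0.05],[0,0,0.08],[0,0,0.105]],"yaw":[0,0,0,0,0]}'
python3 -m inch '{"slide":[[0,0,0.015],[0.005,-0.002,0.02],[0.02,-0.008,0.02],[0.045,-0.016,0.02],[0.07,-0.025,0.02]],"yaw":[0,-1,-4,-7,-10]}'
python3 -m inch '{"slide":[[0.025,-0.01,0],[0.041,-0.015,0],[0.05,-0.0185,0],[0.0515,-0.0189,0],[0.0515,-0.0189,0]],"yaw":[-0.8,-0.8,-0.8,-0.8,-0.8]}'
python3 -m inch '{"slide":[[0,0,-0.004],[0,0,-0.01],[0,0,-0.016],[0,0,-0.02],[0,0,-0.021]],"yaw":[0,0,0,0,0]}'
python3 - <<'E'
from bench import env,optics
import cv2,pickle
ims=[]
for n,(u,v) in (('top',(245,213)),('side',(310,198))):
    c=optics.camera(n); pickle.dump(c,open(n+'3.pkl','wb')); ims.append(cv2.resize(c['image'][v-65:v+65,u-65:u+65,::-1],(400,400),interpolation=cv2.INTER_CUBIC))
cv2.imwrite('pics/r1.png',cv2.hconcat(ims))
s=env.read_state();print(s['tcp_pos'],s['eef_rot'])
E
```

```text
t: 21.28
tcp_pos: [494.0, 177.5, 128.3]
eef_rot: [0.998, 0.063, 0.0, -0.0]
wrist_force: [0.5, 0.7, -1.5]
grip_width: 13.1
finger_force: 30.0
t: 21.7
tcp_pos: [564.5, 151.9, 145.9]
eef_rot: [1.0, -0.025, -0.0, 0.0]
wrist_force: [-0.5, 0.6, -1.1]
grip_width: 13.3
finger_force: 30.0
t: 22.12
tcp_pos: [615.0, 133.5, 145.4]
eef_rot: [1.0, -0.031, -0.001, 0.0]
wrist_force: [-0.4, -0.1, -0.5]
grip_width: 13.1
finger_force: 30.0
t: 22.53
tcp_pos: [614.6, 133.5, 124.2]
eef_rot: [1.0, -0.031, -0.001, 0.0]
wrist_force: [-0.0, 0.2, -2.1]
grip_width: 13.2
finger_force: 30.0
[615.25101293 133.52877934 124.94190861] [ 9.99520995e-01 -3.09457362e-02 -3.50134850e-04  1.37489920e-04]
```

View pics/r1.png

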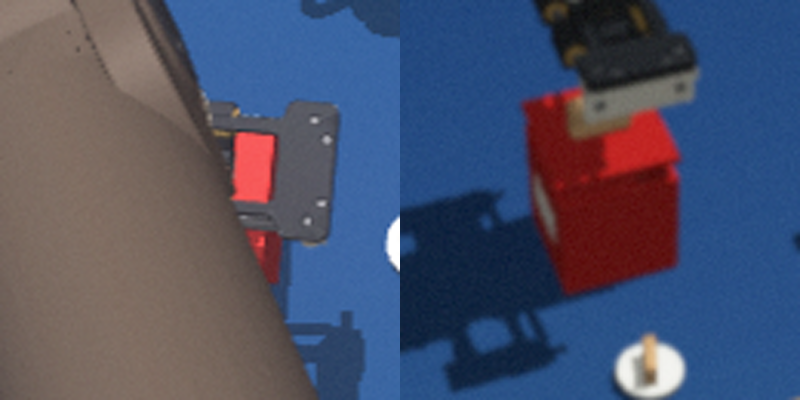

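The red lid hovers square over its canister in the side view, plate edges parallel to the rim near (610,170). I'll lower it.

```bash
python3 -m inch '{"slide":[[0,0,-0.002],[0,0,-0.004],[0,0,-0.006],[0,0,-0.008],[0,0,-0.009]],"yaw":[0,0,0,0,0]}'
python3 -m inch '{"slide":[[0,0,-0.0005],[0,0,-0.001],[0,0,-0.0015],[0,0,-0.002],[0,0,-0.0025]],"yaw":[0,0,0,0,0]}'
```

```text
t: 23.05
tcp_pos: [615.5, 133.5, 116.0]
eef_rot: [1.0, -0.031, -0.0, 0.0]
wrist_force: [0.6, -0.2, -1.6]
grip_width: 13.1
finger_force: 30.0
t: 23.47
tcp_pos: [615.7, 133.5, 113.9]
eef_rot: [1.0, -0.031, 0.0, 0.0]
wrist_force: [0.3, -0.3, -1.3]
grip_width: 13.3
finger_force: 30.0
```

```bash
python3 -m inch '{"slide":[[0,0,-0.0005],[0,0,-0.001],[0,0,-0.0015],[0,0,-0.002],[0,0,-0.0025]],"yaw":[0,0,0,0,0]}'
python3 -m inch '{"slide":[[0,0,-0.0005],[0,0,-0.001],[0,0,-0.0015],[0,0,-0.002],[0,0,-0.0025]],"yaw":[0,0,0,0,0]}'
```

```text
t: 23.88
tcp_pos: [615.6, 133.5, 111.3]
eef_rot: [1.0, -0.031, -0.0, 0.0]
wrist_force: [0.8, 0.3, -1.0]
grip_width: 13.3
finger_force: 30.0
t: 24.3
tcp_pos: [615.7, 133.5, 108.8]
eef_rot: [1.0, -0.031, 0.0, 0.0]
wrist_force: [0.1, 0.1, -1.1]
grip_width: 13.3
finger_force: 30.0
```

```bash
python3 -m inch '{"slide":[[0,0,-0.0005],[0,0,-0.001],[0,0,-0.0015],[0,0,-0.002],[0,0,-0.002]],"yaw":[0,0,0,0,0]}'
python3 -m inch '{"slide":[[0,0,-0.0003],[0,0,-0.0006],[0,0,-0.001],[0,0,-0.001],[0,0,-0.001]],"yaw":[0,0,0,0,0]}'
```

```text
t: 24.72
tcp_pos: [615.5, 133.5, 106.7]
eef_rot: [1.0, -0.031, -0.0, 0.0]
wrist_force: [-0.4, 1.0, -1.3]
grip_width: 13.4
finger_force: 30.0
t: 25.13
tcp_pos: [615.7, 133.5, 106.4]
eef_rot: [1.0, -0.031, 0.0, 0.0]
wrist_force: [-2.3, -1.7, 6.0]
grip_width: 12.9
finger_force: 30.0
```

```bash
python3 -m inch '{"slide":[[0,0,0.0003],[0,0,0.0003],[0,0,0.0003],[0,0,0.0003],[0,0,0.0003]],"yaw":[0,0,0,0,0]}' 0.6
python3 -m inch '{"slide":[[0,0,0.005],[0,0,0.02],[0,0,0.045],[0,0,0.07],[0,0,0.08]],"yaw":[0,0,0,0,0]}' 
python3 -m inch '{"slide":[[-0.01,-0.01,0.01],[-0.03,-0.025,0.02],[-0.055,-0.045,0.02],[-0.08,-0.06,0.02],[-0.11,-0.08,0.02]],"yaw":[0,0,0,0,0]}'
python3 -m inch '{"slide":[[-0.025,-0.02,0],[-0.05,-0.04,0],[-0.07,-0.055,0],[-0.08,-0.065,0],[-0.085,-0.07,0]],"yaw":[0,0,0,0,0]}'
python3 -m inch '{"slide":[[0,0,0],[0,0,0],[0,0,0],[0,0,0],[0,0,0]],"yaw":[0,0,0,0,0]}'
python3 - <<'E'
from bench import env,optics
import cv2
ims=[cv2.resize(optics.camera(n)['image'][:,:,::-1],(400,300)) for n in('top','side')]
t,s=optics.camera('top')['image'][:,:,::-1],optics.camera('side')['image'][:,:,::-1]
d=[cv2.resize(t[235:375,440:560],(257,300)),cv2.resize(t[165:265,190:300],(272,300)),cv2.resize(s[140:250,260:370],(271,300))]
cv2.imwrite('pics/end.png',cv2.vconcat([cv2.hconcat(ims),cv2.hconcat(d)]))if sum(i.shape[1] for i in d)==800 else print('size')
print(env.read_state()['finger_force'],env.read_state()['qvel'].round(3))
E
```

```text
t: 25.55
tcp_pos: [615.6, 133.5, 106.0]
eef_rot: [1.0, -0.031, -0.0, 0.0]
wrist_force: [-0.4, -0.8, -0.6]
grip_width: 35.9
finger_force: 0.0
t: 25.97
tcp_pos: [617.1, 134.2, 190.0]
eef_rot: [1.0, -0.031, 0.002, -0.001]
wrist_force: [1.0, 1.1, 1.4]
grip_width: 36.7
finger_force: 0.0
t: 26.38
tcp_pos: [505.1, 53.5, 206.1]
eef_rot: [1.0, -0.031, 0.0, -0.0]
wrist_force: [1.0, -0.4, 1.0]
grip_width: 36.5
finger_force: 0.0
t: 26.8
tcp_pos: [418.9, -18.1, 206.2]
eef_rot: [0.999, -0.032, -0.0, 0.001]
wrist_force: [-0.5, 0.5, 0.1]
grip_width: 36.6
finger_force: 0.0
t: 27.22
tcp_pos: [421.2, -15.8, 206.0]
eef_rot: [1.0, -0.031, -0.0, -0.0]
wrist_force: [1.1, 0.1, -0.2]
grip_width: 36.6
finger_force: 0.0
0.0 [ 0.003 -0.005  0.     0.001 -0.001 -0.001  0.   ]
```

View pics/end.png

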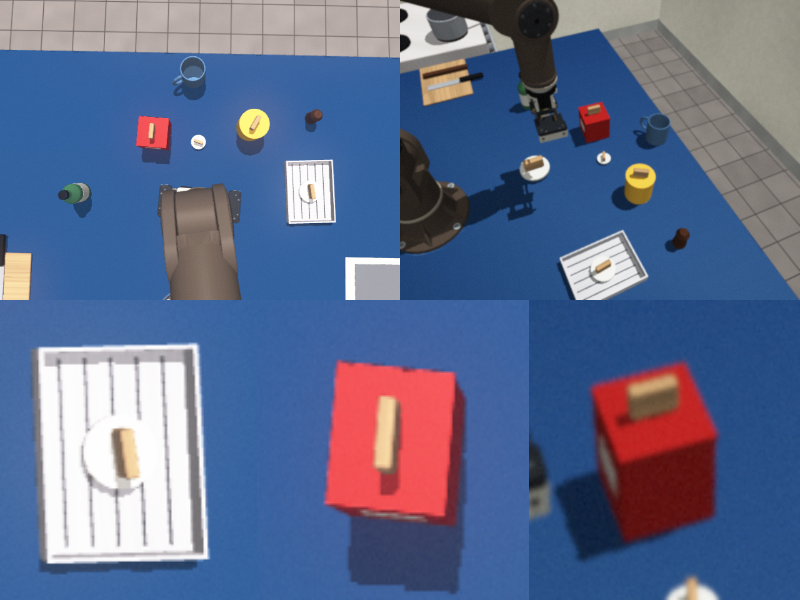

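Both lids sit home and level, the white lid lies flat mid-tray at crop (120,452), and nothing else has moved. I'm handing in.

```bash
python3 -c "
from bench import env
print(env.job_done())"
```

```text
the job is handed in; nothing more can be done
None
```

I handed the job in at about 27 s of the 72 s limit: both lids look home and level on their canisters, the white lid lies flat in the tray, and the bystanders look undisturbed; the hand-in call gave no verdict.

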